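Count along the divider rack and push the pipe plug into the third gap

ROBOT

A 7-joint arm with a two-finger parallel gripper is mounted at the origin on the work surface. World frame = base frame: x ahead of the robot, y to its left, z up, the work surface at z = 0. Lengths are in m, angles in degrees, forces in N, time in s.
With the tool pointing down it reaches from about 0.425 to 0.95 m from the base axis. Payload 4.7 kg.
Tool frame: the origin (TCP) lies midway between the tips of the shut fingers; the grasp point (between the pads) lies 19 mm behind it; z points along the fingers, y is the direction in which the jaws open and shut (so a half turn about z gives the same grasp; the last joint's range is limited). The gripper opens to 85 mm and grips with 20 to 120 N. Pads are 22 mm wide; open, the fingers measure 114 mm over their backs; the gripper's body (76 mm by 85 mm) begins 54 mm behind the grasp point. The pads swing forward as they close: fully open they stand 13 mm farther back than shut.
Start: joints at [-74.192, 26.849, -2.785, 87.806, 1.381, 65.374, -4.715], TCP at [0.203, 0.644, 0.231] pointing down, gripper open.
Joint ranges: [-148.3, 148.3], [-19.14, 114.17], [-79.39, 73.82], [5.75, 140.21], [-59.74, 239.74], [12.07, 113.84], [-152.46, 152.46]. Speed limits (degrees/s): [147.25, 147.25, 180, 180, 180, 180, 180].

INTERFACE

Orientations are given as a 3x3 rotation matrix whose columns are the frame's x, y, z axes.
In Python, from station import ctrl, capture gives the robot as it stands. The module is installed in compiled form; this text tells all that it offers.
- The arm moves only by the shell command python3 -m creep 'ROWS'. ROWS is text: rows parted by semicolons, each of 7 numbers parted by spaces: the shift along the tool's x, y, z in units of 50 mm (1.0 is 50 mm), then the turn, a rotation vector about the tool's x, y, z in units of 8 degrees (1.0 is 8 degrees), then the gripper command: -1 is shut, 1 is fully open, values between are in proportion. A call has 1 to 12 rows; each row is the pose to reach, as a shift and turn from the pose commanded when the call began, along the tool's axes at that moment; what a row does not reach only later rows make up. A row lasts 1/8 s, in which the tool goes at most 62.5 mm and 10.7 degrees, less where a joint would pass 70% of its speed; a pose out of reach is approached as far as the arm can. A call with a gripper value outside its range is refused whole. The fingers move at their own pace and stop on an object; the grip force is fixed at half the most. Time passes only in rows, so rows that repeat a pose let the fingers close. It gives the time, the measured TCP pose, the force and the opening at its end, in the units of the state.
- ctrl.get_state(): the state, without advancing time (a new reading comes with each control period).
- capture(name): name is "side" or "top" or "wrist"; returns a dict with "img" (480x640x3 uint8, red, green, blue), "depth" (480x640 float32, m along the optical axis (not along the pixel's ray), 0 where there is no reading), "K" (3x3 intrinsics, pixels), "k1" (the pictures are not rectified: a ray, as slopes to the right and down, at radius r is drawn at 1 + k1 r^2 times it, then the intrinsics apply), "rvec" (rotation vector, rad) and "tvec" (3), from world to camera coordinates, as OpenCV has them; the wrist camera has in their place "T_tool_cam" (4x4, takes a point from camera to tool coordinates, whose origin is the TCP and whose axes are the flange's). Camera axes: x right, y down, z forward; pixel columns grow to the right and rows downward; lengths in m; the calibration is good to about 2 mm. A picture is of the moment at which its call begins: read the wrist's pose just before it.
- ctrl.hand_in(): hands the job in, once; it reports no verdict.
The state is a dict: "time_s": time; "joints": joint angles; "joint_velocities": joint speeds; "joint_efforts": joint torques, N m; "tcp_pos": TCP position; "tool_rot": TCP orientation; "force": force on the tool from outside, world axes, zero at the start; "wrist_torque": the same for the moment, N m; "grip_width": opening from 0.0 (shut) to 1.0 (fully open).
Only numpy, scipy, OpenCV 4.12 (cv2) and the standard library are available. Lean on these libraries where they do the work, as an engineer would, in place of code of your own. Each camera call takes 0.05 s, during which the arm holds its last target.

TASK

The cast iron pipe plug lying loose in the open drawer belongs in the third gap of the divider rack, counted from the left as you stand at the drawer front. Count along the tops of the dividers with a fingertip from the left end, touching the first, the second and then the third divider (the third gap opens just past it); then, without lifting or tipping the plug, push it along the drawer floor into that gap until no part of it sticks out past the front ends of the dividers. Leave the brass nuts, the green valve and the hose clamp where they are.

Things in the scene. Friction and masses are not known exactly. Their poses are not given: they have to be found in the camera images.
- chest: Fixed oak chest, 188 high, top drawer half out. Origin: on the drawer floor (flat, 100 above the bench), middle of its open part; x into the chest, y left seen from the drawer front. Open inside: x -140 (drawer front) to +135 (chest top board begins), y -245 to +245 mm. Above the drawer floor the sides rise 60, the front (18 thick) 70, the chest top 89.
- rack: Fixed pale oak rack: 7 dividers (8 thick, 40 high, 75 long, along x) make 6 gaps 48 wide, 75 deep, open in front and on top, closed behind by a board 46 high. Their floor is the drawer floor. Origin: on that floor, mid-width, on the line of the front ends; x back into the gaps, y left seen from the drawer front. Dividers 56 mm apart, from y = +168 (first) to -168.
- divider_1: First (leftmost) divider of the rack, an oak slat with a half-round top 8 mm wide. Origin: its front end at its top edge, in the middle of its thickness, 40 mm above the drawer floor; the top edge runs level along +x for 75 mm. Axes as the rack's. Rigid.
- divider_2: Second divider from the left, shaped as the first; origin likewise.
- divider_3: Third divider from the left, shaped as the first; origin likewise. The third gap lies between it and the fourth divider, on its right (-y).
- plug: Dark cast iron pipe plug, about 0.16 kg, standing on its hexagon head in front of the rack, on the drawer floor: head 34 mm across flats (39 over corners), 14 high; threaded stub 25 mm across on top, 33 high in all. Origin: centre of its underside; z up, x towards a flat. It slides and turns freely.
- nut_1: Small brass compression nut, 24 mm across flats, 19 high, resting in a gap of the rack. Origin: centre of its underside.
- nut_2: Middle brass compression nut, 30 mm across flats, 22 high, resting in a gap of the rack. Origin: centre of its underside.
- nut_3: Large brass compression nut, 36 mm across flats, 24 high, resting in a gap of the rack. Origin: centre of its underside.
- valve: Green painted ball valve lying in one front corner of the drawer, 61 long, 35 wide, 51 high with its flat lever on top. Origin: on the drawer floor under the stem; the lever reaches 71 mm along its +x.
- clamp: Steel T-bolt hose clamp lying flat in the other front corner, band of 50 mm diameter and 18 high, with a square-headed bolt 60 long beside it. Origin: on the drawer floor at the centre of the band; the bolt lies 28 mm along its +x.

How it is judged (in metres and radians):
On the way, in this order (a step that is already met when the one before it is completed fails the run):
1. a fingertip touches the first divider from the left (contact force between the fingers and divider_1 above 0.3 N), for 0.04 s.
2. a fingertip touches the second divider from the left (contact force between the fingers and divider_2 above 0.3 N), for 0.04 s.
3. a fingertip touches the third divider from the left (contact force between the fingers and divider_3 above 0.3 N), for 0.04 s.
4. the plug is wholly inside the third gap, upright on the drawer floor (x of plug in the frame of rack between 0.021 and 0.07 m and y of plug in the frame of rack between 0.016 and 0.04 m and linear speed of plug below 0.01 m/s and angle between plug's own z axis and vertical below 0.15 rad and z of plug in the frame of chest below 0.004 m), for 0.2 s.
At the end, for the whole second after the job is handed in: The plug stands upright (within 0.15 rad) and at rest on the drawer floor inside the third gap, its centre 21 to 70 mm behind the line of the dividers' front ends and within 12 mm of the gap's middle; nuts, valve and clamp are within 12 mm of where they lay (all of step 4 and distance of each of nut_1, nut_2, nut_3, valve, clamp from where it was at the start of the episode below 0.012 m); the robot touches nothing.
It fails at once if the plug is lifted off the drawer floor or carried (its base centre more than 8 mm up) (z of plug in the frame of chest above 0.008 m).
It fails at once if the plug is tipped by more than 0.5 rad (angle between plug's own z axis and vertical above 0.5 rad).
It fails at once if a nut, the valve or the clamp is moved by more than 12 mm (distance of any of nut_1, nut_2, nut_3, valve, clamp from where it was at the start of the episode above 0.012 m).
It also fails if it takes over 58 s, if anything falls off the work surface, if the arm or the gripper's body presses on something with over 40 N, if the wrist force passes 120 N, or if a joint passes its speed limit or range.

## Working session

There is one attempt and no reset: what is moved stays moved. The work goes in short steps, Python scripts to look and compute and a shell command to move; the robot and the scene stay as the last step left them, time stands still between calls to the robot, and variables do not carry over. Pictures are saved under pics/ and viewed, and the job is handed in when it is done.

```bash
mkdir -p pics
python3 - <<'E'
from station import ctrl,capture
import cv2,numpy as np
s=ctrl.get_state()
print({k:np.round(v,3).tolist() for k,v in s.items()})
for n in ("top","side","wrist"):
    c=capture(n); cv2.imwrite(f"pics/{n}0.png",c["img"][:,:,::-1])
    np.savez(f"{n}0.npz",**c)
    print(n,{k:np.round(v,4).tolist() for k,v in c.items() if k not in("img","depth")})
E
```

```text
{'time_s': 0.0, 'joints': [-74.193, 26.899, -2.786, 87.874, 1.381, 65.374, -4.716], 'joint_velocities': [-0.054, -0.058, -0.051, 0.003, 0.081, 0.086, -0.01], 'joint_efforts': [0.001, -51.032, -0.046, -23.771, 0.011, 0.008, 0.0], 'tcp_pos': [0.202, 0.643, 0.23], 'tool_rot': [[-0.954, 0.3, -0.001], [0.3, 0.954, -0.002], [-0.0, -0.002, -1.0]], 'force': [1.203, 0.066, -0.807], 'wrist_torque': [0.031, -0.007, -0.019], 'grip_width': 1.005}
top {'K': [[485.3507, 0.0, 318.0564], [0.0, 485.3507, 242.2519], [0.0, 0.0, 1.0]], 'k1': 0.0417, 'rvec': [2.1099, -2.1126, 0.2327], 'tvec': [0.0103, 0.5631, 0.7289]}
side {'K': [[462.3049, 0.0, 310.2747], [0.0, 462.3049, 240.4915], [0.0, 0.0, 1.0]], 'k1': -0.0139, 'rvec': [0.3059, -2.702, 1.3338], 'tvec': [0.5423, 0.186, 0.6691]}
wrist {'K': [[340.8489, 0.0, 317.9305], [0.0, 340.8489, 239.1777], [0.0, 0.0, 1.0]], 'k1': -0.0167, 'T_tool_cam': [[-0.0, -0.9598, -0.2807, 0.0716], [1.0, 0.0003, -0.001, 0.001], [0.001, -0.2807, 0.9598, -0.1427], [0.0, 0.0, 0.0, 1.0]]}
```

View pics/top0.png

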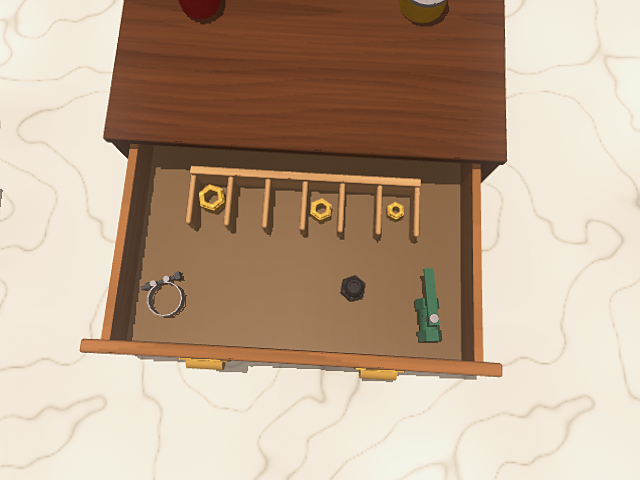

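View pics/side0.png

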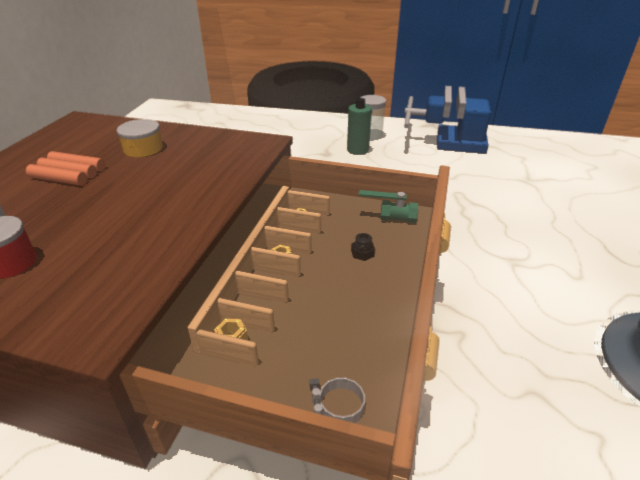

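View pics/wrist0.png

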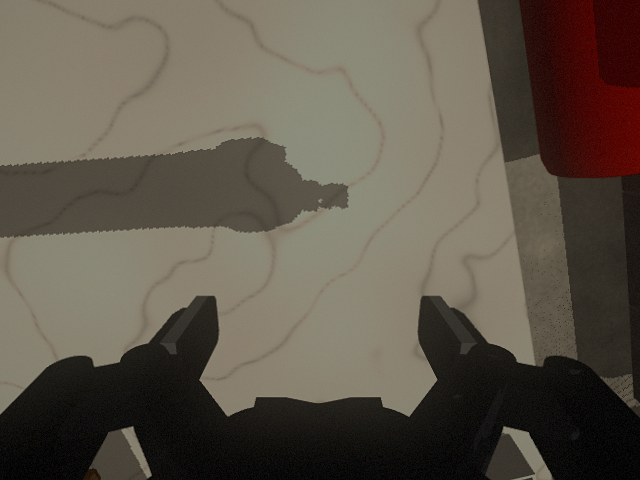

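The top view has the drawer front at the bottom, so left in the image is the drawer's left. The divider front ends are at about (190,222), (229,226), (266,226), (304,231) and so on. The third gap is empty, and the plug is at (352,288). Next I compute positions.

```bash
cat > h.py <<'E'
import numpy as np,cv2
def load(n): return dict(np.load(n+".npz"))
def und(c,px):
    px=np.atleast_2d(np.float64(px)); d=np.array([float(c["k1"]),0,0,0,0])
    return cv2.undistortPoints(px[:,None],c["K"],d)[:,0]
def plane(c,px,z):
    R=cv2.Rodrigues(c["rvec"])[0]; C=-R.T@c["tvec"]
    d=np.c_[und(c,px),np.ones(len(np.atleast_2d(px)))]@R
    return C+d*((z-C[2])/d[:,2])[:,None]
def proj(c,P):
    return cv2.projectPoints(np.float64(P).reshape(-1,1,3),c["rvec"],c["tvec"],c["K"],np.array([float(c["k1"]),0,0,0,0]))[0][:,0]
E
python3 - <<'E'
from h import *
t=load("top0"); 
for n in ("top0","side0"):
    c=load(n);R=cv2.Rodrigues(c["rvec"])[0];print(n,"C",(-R.T@c["tvec"]).round(3),"fwd",R[2].round(3))
pts=[(191,171),(419,183)]
print("board top",plane(t,pts,.146).round(4))
print("fronts",plane(t,[(190,224),(229,228),(266,228),(304,233),(341,235),(378,236),(417,238)],.14).round(4))
print("plug",plane(t,[(352,288)],.11).round(4), "clamp",plane(t,[(166,299)],.11).round(4),"valve",plane(t,[(430,318)],.12).round(4))
g=cv2.resize(t["img"][150:360,120:480],None,fx=2.2,fy=2.2,interpolation=cv2.INTER_CUBIC)
cv2.imwrite("pics/crop.png",g[:,:,::-1])
s=load("side0")
g=cv2.resize(s["img"][180:400,180:440],None,fx=2.7,fy=2.7,interpolation=cv2.INTER_CUBIC)
cv2.imwrite("pics/crops.png",g[:,:,::-1])
E
```

```text
top0 C [0.396 0.014 0.832] fwd [ 0.212 -0.006 -0.977]
side0 C [0.425 0.531 0.56 ] fwd [ 0.189 -0.772 -0.607]
board top [[ 0.6529  0.1986  0.146 ]
 [ 0.6344 -0.1398  0.146 ]]
fronts [[ 0.5733  0.1974  0.14  ]
 [ 0.5673  0.1404  0.14  ]
 [ 0.5673  0.0863  0.14  ]
 [ 0.5597  0.0306  0.14  ]
 [ 0.5567 -0.0235  0.14  ]
 [ 0.5551 -0.0776  0.14  ]
 [ 0.5521 -0.1344  0.14  ]]
plug [[ 0.4825 -0.0406  0.11  ]] clamp [[0.4669 0.2342 0.11  ]] valve [[ 0.4378 -0.152   0.12  ]]
```

View pics/crop.png

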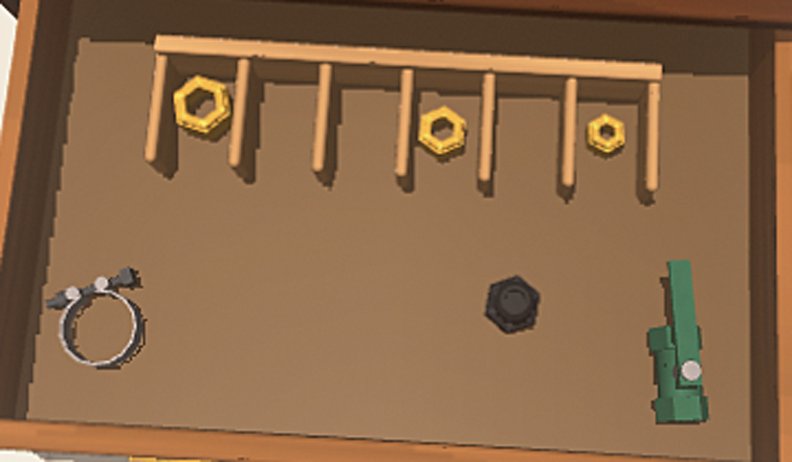

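View pics/crops.png

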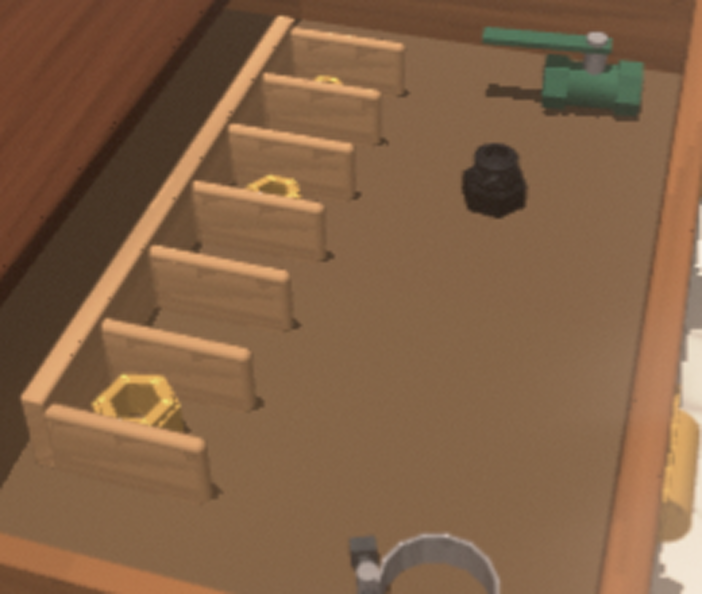

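Run:
```python
from h import *
t=load("top0");s=load("side0")
pt=np.array([(151,160),(235,165),(319,171),(402,175),(485,180),(568,186),(652,189)])/2.2+[120,150]-.3
ps=np.array([(206,440),(250,354),(289,273),(324,204),(354,147),(381,92),(403,46)])/2.7+[180,180]-.3
a=plane(t,pt,.1385);b=plane(s,ps,.1385)
print(a.round(4));print(b.round(4))
m=(a+b)[:,:2]/2
yr=168-56*np.arange(7)
for nm,q in(("top",a),("side",b),("mean",(a+b)/2)):
    p=np.polyfit(yr/1000,q[:,:2],1); print(nm,"origin",p[1].round(4),"yaxis",p[0].round(4),"len",np.linalg.norm(p[0]).round(3),"yaw",np.degrees(np.arctan2(-p[0][0],p[0][1])).round(2))
# plug: stub top centre z=.133, top crop (515,300)?; dark mask
hsv=cv2.cvtColor(t["img"],cv2.COLOR_RGB2HSV)
for n,c,box in(("top",t,(320,380,260,315)),("side",s,(335,385,225,270))):
    g=c["img"].max(2); M=np.zeros_like(g);x0,x1,y0,y1=box
    M[y0:y1,x0:x1]=(g[y0:y1,x0:x1]<62)*255
    cn=max(cv2.findContours(M,0,2)[0],key=cv2.contourArea); mo=cv2.moments(cn)
    print(n,cv2.boundingRect(cn),cv2.contourArea(cn)); ce=[(mo["m10"]/mo["m00"],mo["m01"]/mo["m00"])]
    print(ce,plane(c,ce,.112).round(4))
    if n=="top":
        h=cv2.convexHull(cn)[:,0]; print(plane(c,h,.107)[:,:2].round(4).tolist())
```

```text
[[ 0.5761  0.2004  0.1385]
 [ 0.5726  0.1445  0.1385]
 [ 0.5685  0.0884  0.1385]
 [ 0.5657  0.033   0.1385]
 [ 0.5623 -0.0224  0.1385]
 [ 0.5581 -0.0777  0.1385]
 [ 0.556  -0.1336  0.1385]]
[[ 0.5738  0.1992  0.1385]
 [ 0.5702  0.1459  0.1385]
 [ 0.5674  0.0882  0.1385]
 [ 0.5638  0.0316  0.1385]
 [ 0.5598 -0.0216  0.1385]
 [ 0.5566 -0.0792  0.1385]
 [ 0.554  -0.133   0.1385]]
top origin [0.5656 0.0332] yaxis [0.0608 0.993 ] len 0.995 yaw -3.5
side origin [0.5636 0.033 ] yaxis [0.0601 0.9929] len 0.995 yaw -3.47
mean origin [0.5646 0.0331] yaxis [0.0605 0.9929] len 0.995 yaw -3.49
top (341, 276, 24, 25) 377.0
[(352.97214854111405, 288.2692307692308)] [[ 0.4819 -0.0419  0.112 ]]
[[0.501, -0.0442], [0.498, -0.0501], [0.4904, -0.0575], [0.4874, -0.0589], [0.4859, -0.0589], [0.4769, -0.0572], [0.4709, -0.0555], [0.4694, -0.054], [0.4665, -0.048], [0.465, -0.042], [0.465, -0.0361], [0.4739, -0.0257], [0.4754, -0.0243], [0.4814, -0.0243], [0.4904, -0.026], [0.495, -0.0275], [0.4965, -0.029], [0.501, -0.0426]]
side (352, 234, 22, 26) 412.0
[(362.6456310679612, 247.2690129449838)] [[ 0.4811 -0.0401  0.112 ]]
```

```bash
cat > to.py <<'E'
# usage: to.py rackx racky z  -> tool units to go there with tool -x along rack x, tool down
import sys,numpy as np
from station import ctrl
from scipy.spatial.transform import Rotation as Ro
O=np.array([.5646,.0331,0]);X=np.array([.99817,-.0607,0]);Y=np.array([.0607,.99817,0]);Z=np.array([0,0,1])
s=ctrl.get_state();R=np.array(s["tool_rot"]);p=np.array(s["tcp_pos"])
T=np.c_[-X,Y,-Z]
q=p-O;print("t",s["time_s"],"rack",np.round([q@X,q@Y,p[2]],4),"F",np.round(s["force"],2),"grip",round(s["grip_width"],3))
print("turn",(np.degrees(Ro.from_matrix(R.T@T).as_rotvec())/8).round(3))
for i in range(1,len(sys.argv),3):
    a=[float(v) for v in sys.argv[i:i+3]]
    print(a,(R.T@(O+a[0]*X+a[1]*Y+a[2]*Z-p)/.05).round(3))
E
python3 to.py .03 .168 .19 .03 .168 .165
```

```text
t 0.15 rack [-0.3986  0.5873  0.2305] F [0.44 0.27 0.35] grip 1.001
turn [-1.100e-02 -1.000e-03 -1.747e+00]
[0.03, 0.168, 0.19] [-10.343  -6.065   0.819]
[0.03, 0.168, 0.165] [-10.343  -6.064   1.319]
```

```bash
python3 -m creep '-1 -.6 0 0 0 -.2 -1;-2 -1.2 0 0 0 -.5 -1;-3 -1.8 0 0 0 -1 -1;-4 -2.4 0 0 0 -1.5 -1;-5 -3 0 0 0 -1.75 -1;-6 -3.6 .1 0 0 -1.75 -1;-7 -4.2 .2 0 0 -1.75 -1;-8 -4.8 .4 0 0 -1.75 -1;-9 -5.4 .6 0 0 -1.75 -1;-9.8 -5.8 .8 0 0 -1.75 -1;-10.34 -6.06 .8 0 0 -1.75 -1;-10.34 -6.06 .8 0 0 -1.75 -1'; python3 -m creep '0 0 0 0 0 0 -1;0 0 0 0 0 0 -1'; python3 to.py .03 .168 .15 .03 .168 .139
```

```text
time_s: 1.65
tcp_pos: [0.6063, 0.1965, 0.1907]
tool_rot: [[-0.998, 0.066, -0.0], [0.066, 0.998, -0.002], [-0.0, -0.002, -1.0]]
force: [-0.7, 0.6, -0.0]
grip_width: 0.002
time_s: 1.9
tcp_pos: [0.6037, 0.2015, 0.1913]
tool_rot: [[-0.998, 0.058, -0.001], [0.058, 0.998, 0.001], [0.001, 0.001, -1.0]]
force: [-0.5, -0.3, -0.5]
grip_width: 0.001
t 1.9 rack [0.0288 0.1704 0.1913] F [-0.46 -0.31 -0.49] grip 0.001
turn [ 0.006 -0.005  0.021]
[0.03, 0.168, 0.15] [-0.024 -0.049  0.826]
[0.03, 0.168, 0.139] [-0.024 -0.049  1.046]
```

```bash
python3 -m creep '0 -.03 .3 0 0 0 -1;0 -.03 .7 0 0 0 -1;0 -.03 .95 0 0 0 -1;0 -.03 .95 0 0 0 -1'; python3 to.py .03 .168 .139
python3 - <<'E'
from station import capture
import cv2
c=capture("side"); cv2.imwrite("pics/s1.png",c["img"][:,:,::-1])
E
```

```text
time_s: 2.4
tcp_pos: [0.6036, 0.1982, 0.1422]
tool_rot: [[-0.998, 0.06, -0.003], [0.06, 0.998, -0.001], [0.003, -0.001, -1.0]]
force: [0.5, 0.2, -0.1]
grip_width: -0.002
t 2.4 rack [0.0289 0.1672 0.1422] F [ 0.47  0.23 -0.11] grip -0.002
turn [-0.008 -0.019  0.005]
[0.03, 0.168, 0.139] [-0.021  0.017  0.065]
```

View pics/s1.png

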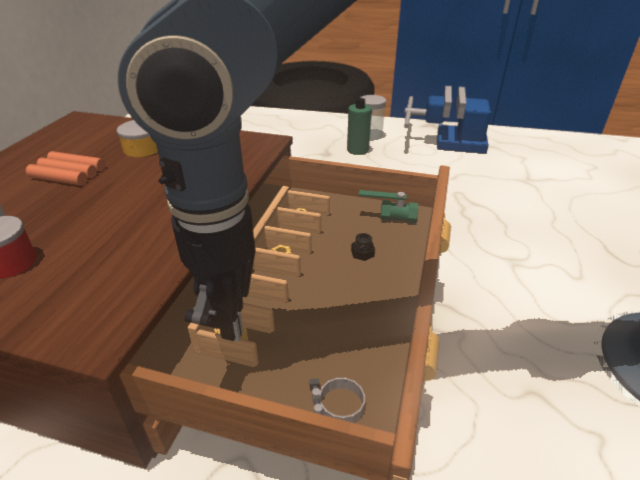

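The side view has the fingertip at about (235,335), right over divider 1. I'll lower it in small steps.

```bash
python3 -m creep '0 0 .06 0 0 0 -1;0 0 .06 0 0 0 -1'; python3 -m creep '0 0 .05 0 0 0 -1;0 0 .05 0 0 0 -1'
```

```text
time_s: 2.7
tcp_pos: [0.6049, 0.1983, 0.1411]
tool_rot: [[-0.998, 0.06, 0.001], [0.06, 0.998, 0.0], [-0.001, 0.0, -1.0]]
force: [0.2, 0.8, -0.6]
grip_width: 0.0
time_s: 2.95
tcp_pos: [0.6052, 0.1984, 0.1399]
tool_rot: [[-0.998, 0.061, 0.001], [0.061, 0.998, 0.001], [-0.001, 0.001, -1.0]]
force: [-2.3, -0.5, 7.2]
grip_width: 0.007
```

Contact at 7 N. I hold briefly, lift, and go to the second divider.

```bash
python3 -m creep '0 0 0 0 0 0 -1;0 0 -.4 0 0 0 -1;0 -.6 -.5 0 0 0 -1;0 -1.12 -.4 0 0 0 -1;0 -1.12 -.15 0 0 0 -1;0 -1.12 -.1 0 0 0 -1;0 -1.12 -.1 0 0 0 -1';python3 to.py .03 .112 .139;  python3 -m creep '0 0 .05 0 0 0 -1;0 0 .1 0 0 0 -1;0 0 .1 0 0 0 -1'
```

```text
time_s: 3.82
tcp_pos: [0.601, 0.144, 0.1428]
tool_rot: [[-0.998, 0.058, -0.001], [0.058, 0.998, 0.001], [0.001, 0.001, -1.0]]
force: [0.7, 0.7, -1.0]
grip_width: 0.0
t 3.825 rack [0.0296 0.1129 0.1428] F [ 0.68  0.69 -1.03] grip 0.0
turn [ 0.004 -0.006  0.017]
[0.03, 0.112, 0.139] [-0.008 -0.018  0.075]
time_s: 4.2
tcp_pos: [0.6016, 0.1433, 0.14]
tool_rot: [[-0.998, 0.06, 0.001], [0.06, 0.998, 0.001], [-0.001, 0.001, -1.0]]
force: [-3.0, 0.7, 8.1]
grip_width: 0.001
```

```bash
python3 -m creep '0 0 0 0 0 0 -1;0 0 -.4 0 0 0 -1;0 -.6 -.5 0 0 0 -1;0 -1.12 -.4 0 0 0 -1;0 -1.12 -.15 0 0 0 -1;0 -1.12 -.1 0 0 0 -1;0 -1.12 -.1 0 0 0 -1';python3 to.py .03 .056 .139;  python3 -m creep '0 0 .05 0 0 0 -1;0 0 .1 0 0 0 -1;0 0 .1 0 0 0 -1'
```

```text
time_s: 5.08
tcp_pos: [0.5977, 0.0882, 0.1428]
tool_rot: [[-0.998, 0.058, -0.001], [0.058, 0.998, 0.001], [0.001, 0.001, -1.0]]
force: [-1.4, -0.2, -0.6]
grip_width: 0.002
t 5.075 rack [0.0297 0.057  0.1428] F [-1.43 -0.23 -0.63] grip 0.002
turn [ 0.004 -0.006  0.018]
[0.03, 0.056, 0.139] [-0.006 -0.02   0.075]
time_s: 5.45
tcp_pos: [0.5983, 0.0874, 0.1399]
tool_rot: [[-0.998, 0.06, 0.001], [0.06, 0.998, 0.001], [-0.001, 0.001, -1.0]]
force: [-3.1, 0.5, 8.4]
grip_width: -0.001
```

```bash
python3 to.py -.078 -.079 .2 -.078 -.079 .15 -.078 -.079 .101
python3 - <<'E'
from h import *
t=load("top0"); print(plane(t,[(300,350),(352,352)],.17).round(3))
E
```

```text
t 5.45 rack [0.0303 0.0562 0.1399] F [-3.09  0.51  8.4 ] grip -0.001
turn [0.009 0.006 0.007]
[-0.078, -0.079, 0.2] [ 2.168 -2.701 -1.207]
[-0.078, -0.079, 0.15] [ 2.169 -2.703 -0.207]
[-0.078, -0.079, 0.101] [ 2.169 -2.704  0.773]
[[ 0.393  0.034  0.17 ]
 [ 0.39  -0.035  0.17 ]]
```

```bash
python3 -m creep '0 0 -.6 0 0 0 -1;0 0 -1.2 0 0 0 -1;.6 -.8 -1.2 0 0 0 .3;1.3 -1.6 -1.2 0 0 0 .3;2 -2.5 -1.2 0 0 0 .3;2.17 -2.7 -1.2 0 0 0 .3;2.17 -2.7 -1.2 0 0 0 .3;2.17 -2.7 -.8 0 0 0 .3;2.17 -2.7 -.4 0 0 0 .3;2.17 -2.7 -.2 0 0 0 .3;2.17 -2.7 -.2 0 0 0 .3'; python3 to.py -.078 -.079 .101
python3 - <<'E'
from station import capture
import cv2
for n in ("side","wrist"):
  c=capture(n); cv2.imwrite(f"pics/{n}2.png",c["img"][:,:,::-1])
E
```

```text
time_s: 6.82
tcp_pos: [0.4818, -0.0408, 0.1477]
tool_rot: [[-0.998, 0.059, -0.001], [0.059, 0.998, 0.0], [0.001, 0.0, -1.0]]
force: [0.1, -0.9, 0.2]
grip_width: 0.65
t 6.825 rack [-0.0781 -0.0788  0.1477] F [ 0.09 -0.92  0.18] grip 0.65
turn [ 0.001 -0.008  0.014]
[-0.078, -0.079, 0.101] [-0.003 -0.004  0.934]
```

View pics/wrist2.png

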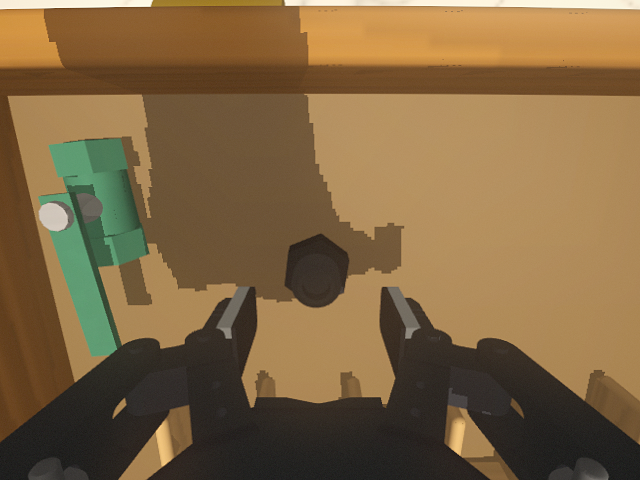

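View pics/side2.png

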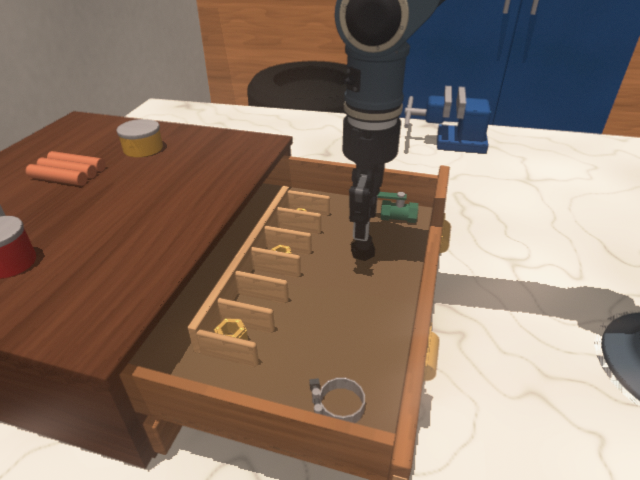

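The wrist view shows the plug centred between the open pads at about (318,268), with the valve lever well clear on the left. I'll descend.

```bash
python3 -m creep '0 0 .4 0 0 0 .3;0 0 .75 0 0 0 .3;0 0 .75 0 0 0 .3'; python3 -m creep '0 0 .08 0 0 0 .3;0 0 .12 0 0 0 .3;0 0 .12 0 0 0 .3';python3 to.py
python3 - <<'E'
from station import capture
import cv2
for n in ("side",):
  c=capture(n); cv2.imwrite(f"pics/{n}3.png",cv2.resize(c["img"][170:330,250:450,::-1],None,fx=3.5,fy=3.5))
E
```

```text
time_s: 7.3
tcp_pos: [0.4812, -0.0416, 0.1106]
tool_rot: [[-0.998, 0.06, -0.001], [0.06, 0.998, 0.0], [0.001, 0.0, -1.0]]
force: [-0.3, 0.0, -0.4]
grip_width: 0.65
time_s: 7.68
tcp_pos: [0.4817, -0.0417, 0.1051]
tool_rot: [[-0.998, 0.06, 0.001], [0.06, 0.998, 0.0], [-0.001, 0.0, -1.0]]
force: [0.9, -0.9, 0.0]
grip_width: 0.648
t 7.675 rack [-0.0782 -0.0797  0.1051] F [ 0.9  -0.92  0.01] grip 0.648
turn [0.001 0.004 0.002]
```

View pics/side3.png

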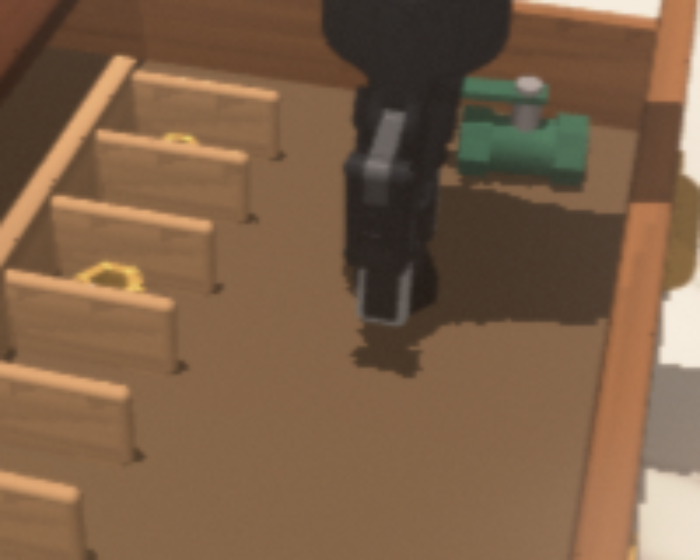

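```bash
python3 -m creep '0 0 .05 0 0 0 .3;0 0 .1 0 0 0 .3;0 0 .1 0 0 0 .3';python3 to.py
python3 - <<'E'
from station import capture
import cv2
for n in ("side",):
  c=capture(n); cv2.imwrite(f"pics/{n}4.png",cv2.resize(c["img"][170:330,250:450,::-1],None,fx=3.5,fy=3.5))
E
```

```text
time_s: 8.1
tcp_pos: [0.4812, -0.0417, 0.0995]
tool_rot: [[-0.998, 0.06, -0.001], [0.06, 0.998, 0.0], [0.001, 0.0, -1.0]]
force: [-0.5, -0.9, 0.2]
grip_width: 0.655
t 8.1 rack [-0.0787 -0.0797  0.0995] F [-0.5  -0.87  0.17] grip 0.655
turn [ 0.    -0.004  0.003]
```

View pics/side4.png

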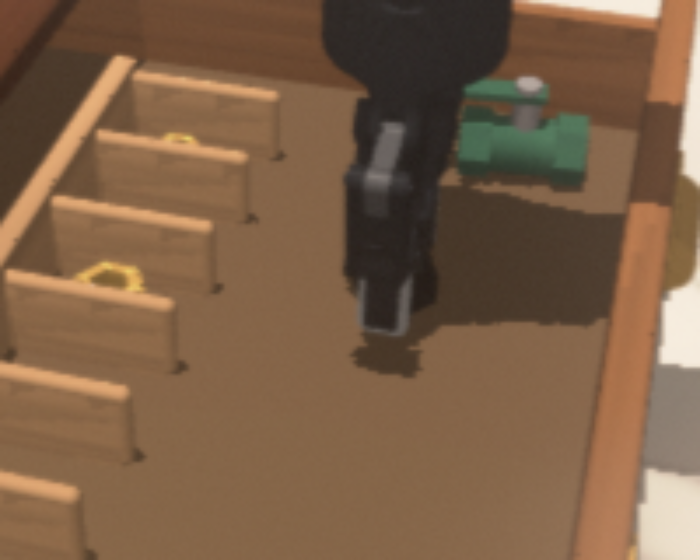

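Run:
```python
from h import *
s=load("side0")
q=[(250+385/3.5,170+332/3.5)]
for z in(.100,.104,.108,.112,.116): print(z,plane(s,q,z).round(4))
```

```text
0.1 [[ 0.4804 -0.0113  0.1   ]]
0.104 [[ 0.4799 -0.0066  0.104 ]]
0.108 [[ 0.4795 -0.0019  0.108 ]]
0.112 [[0.479  0.0028 0.112 ]]
0.116 [[0.4785 0.0075 0.116 ]]
```

```bash
python3 -m creep '0 .15 0 0 0 0 .3;0 .3 0 0 0 0 .3;0 .5 0 0 0 0 .3;0 .7 0 0 0 0 .3;0 .9 0 0 0 0 .3;0 1.1 0 0 0 0 .3;0 1.3 0 0 0 0 .3;0 1.5 0 0 0 0 .3;0 1.7 0 0 0 0 .3;0 1.85 0 0 0 0 .3;0 2 0 0 0 0 .3;0 2 0 0 0 0 .3';python3 to.py
python3 - <<'E'
from station import capture
import cv2
for n in ("side","wrist","top"):
  c=capture(n); cv2.imwrite(f"pics/{n}5.png",c["img"][:,:,::-1])
E
```

```text
time_s: 9.65
tcp_pos: [0.4875, 0.0591, 0.0998]
tool_rot: [[-0.998, 0.059, 0.0], [0.059, 0.998, 0.001], [-0.0, 0.001, -1.0]]
force: [0.4, 0.4, 0.1]
grip_width: 0.654
t 9.65 rack [-0.0785  0.0213  0.0998] F [0.41 0.37 0.1 ] grip 0.654
turn [0.006 0.    0.009]
```

View pics/wrist5.png

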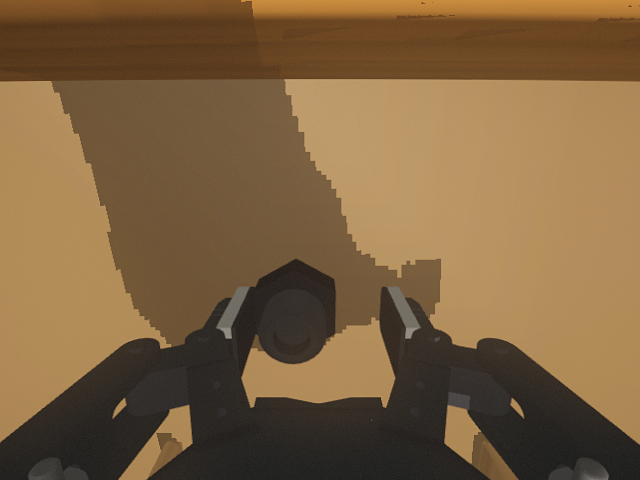

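View pics/side5.png

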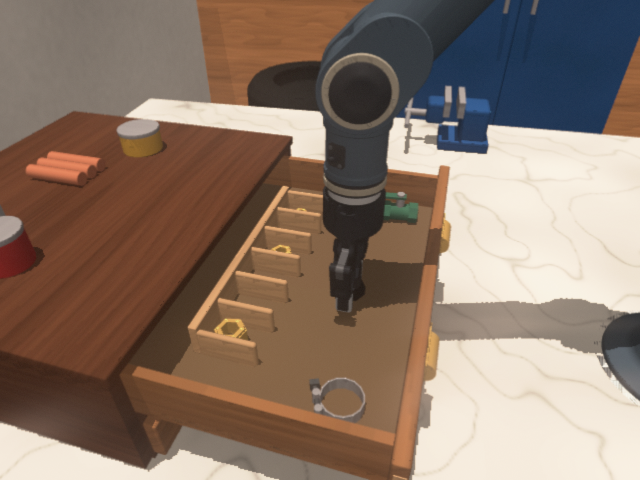

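The plug lies flat against the right pad, with its head spanning (257–336, 258–340) in the wrist view. That puts its centre at about y = 10.5 mm in the rack frame, so I push another 17.5 mm. Then I back off, lift and look.

```bash
python3 -m creep '0 .12 0 0 0 0 .3;0 .24 0 0 0 0 .3;0 .31 0 0 0 0 .3;0 .35 0 0 0 0 .3;0 .35 0 0 0 0 .3;0 .25 0 0 0 0 .3;0 .15 0 0 0 0 .3;0 .15 -.5 0 0 0 .3;0 .15 -1.2 0 0 0 .3;.6 .15 -1.8 0 0 0 .3;1.1 .15 -1.8 0 0 0 .3;1.1 .15 -1.8 0 0 0 .3'
python3 - <<'E'
from station import capture,ctrl
import cv2,numpy as np
s=ctrl.get_state()
for n in ("side","wrist","top"):
  c=capture(n); cv2.imwrite(f"pics/{n}6.png",c["img"][:,:,::-1]); np.savez(f"{n}6.npz",pos=s["tcp_pos"],rot=s["tool_rot"],**c)
E
python3 to.py
```

```text
time_s: 11.3
tcp_pos: [0.4318, 0.0685, 0.1901]
tool_rot: [[-0.998, 0.06, 0.0], [0.06, 0.998, 0.001], [-0.0, 0.001, -1.0]]
force: [1.2, -0.0, 1.0]
grip_width: 0.65
t 11.45 rack [-0.1326  0.0275  0.1898] F [ 0.17  0.78 -0.63] grip 0.652
turn [ 0.001  0.005 -0.003]
```

View pics/wrist6.png

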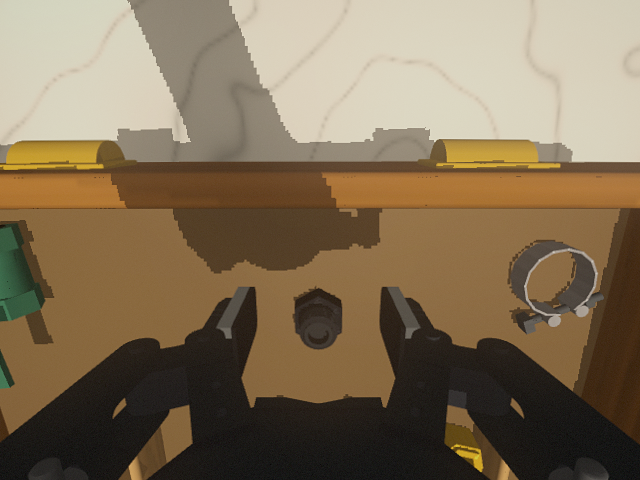

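View pics/side6.png

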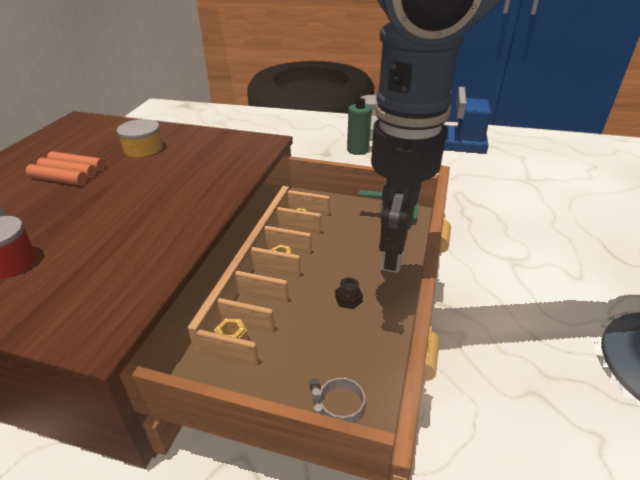

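View pics/top6.png

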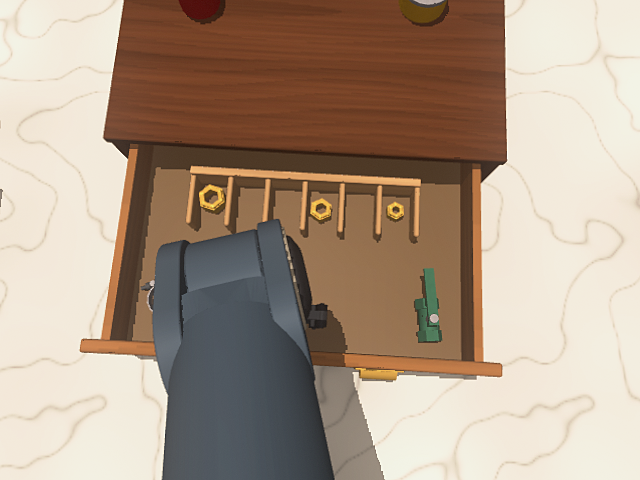

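```bash
cat > plug.py <<'E'
import sys
from h import *
O=np.array([.5646,.0331]);X=np.array([.99817,-.0607]);Y=np.array([.0607,.99817])
def blob(c,box,th):
    g=c["img"].max(2);M=np.zeros_like(g);x0,x1,y0,y1=box
    M[y0:y1,x0:x1]=(g[y0:y1,x0:x1]<th)*255
    cn=max(cv2.findContours(M,0,2)[0],key=cv2.contourArea);mo=cv2.moments(cn)
    print(cv2.boundingRect(cn),cv2.contourArea(cn));return (mo["m10"]/mo["m00"],mo["m01"]/mo["m00"])
def rep(n,w):
    d=w[:2]-O;print(n,"rack",(d@X).round(4),(d@Y).round(4))
def side(c,box):
    rep("side",plane(c,[blob(c,box,62)],.112)[0])
def wrist(c,box,th=62):
    u=und(c,[blob(c,box,th)])[0]
    T=c["T_tool_cam"];W=np.eye(4);W[:3,:3]=c["rot"];W[:3,3]=c["pos"];A=W@T
    d=A[:3,:3]@[u[0],u[1],1];C=A[:3,3];rep("wrist",C+d*(.112-C[2])/d[2])
E
python3 - <<'E'
from plug import *
side(load("side6"),(325,370,270,315)); wrist(load("wrist6"),(275,360,270,370),75)
E
```

```text
(336, 279, 26, 30) 548.5
side rack -0.0811 0.0297
(294, 288, 48, 61) 2208.0
wrist rack -0.0819 0.0282
```

```bash
python3 to.py -.124 .0284 .13 -.124 .0284 .105
```

```text
t 11.45 rack [-0.1326  0.0275  0.1898] F [ 0.17  0.78 -0.63] grip 0.652
turn [ 0.001  0.005 -0.003]
[-0.124, 0.0284, 0.13] [-0.172  0.018  1.196]
[-0.124, 0.0284, 0.105] [-0.171  0.017  1.696]
```

```bash
python3 -m creep '-.1 .02 0 0 0 0 -.76;-.17 .02 .3 0 0 0 -.76;-.17 .02 .6 0 0 0 -.76;-.17 .02 .9 0 0 0 -.76;-.17 .02 1.2 0 0 0 -.76;-.17 .02 1.45 0 0 0 -.76;-.17 .02 1.6 0 0 0 -.76;-.17 .02 1.68 0 0 0 -.76;-.17 .02 1.68 0 0 0 -.76'; python3 to.py -.07 .0284 .105 .012 .0284 .105
python3 - <<'E'
from station import capture
import cv2
for n in ("wrist",):
  c=capture(n); cv2.imwrite(f"pics/{n}7.png",c["img"][:,:,::-1])
E
```

```text
time_s: 12.58
tcp_pos: [0.4416, 0.0694, 0.1057]
tool_rot: [[-0.998, 0.06, -0.0], [0.06, 0.998, 0.0], [0.0, 0.0, -1.0]]
force: [0.3, -0.5, 0.8]
grip_width: 0.124
t 12.575 rack [-0.1249  0.0287  0.1057] F [ 0.34 -0.49  0.75] grip 0.124
turn [ 0.    -0.     0.002]
[-0.07, 0.0284, 0.105] [-1.099 -0.007  0.014]
[0.012, 0.0284, 0.105] [-2.739 -0.008  0.014]
```

View pics/wrist7.png

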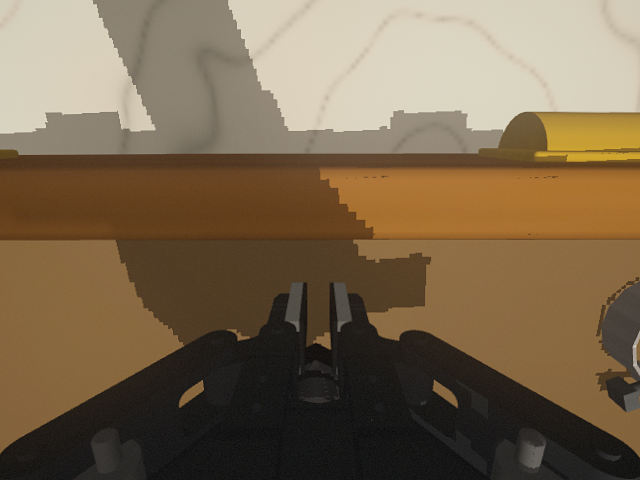

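The plug's corner is centred between the two fingertips at about (318,350). I push straight in, first to just before the gap mouth.

```bash
python3 -m creep '-.15 0 0 0 0 0 -.76;-.3 0 0 0 0 0 -.76;-.45 0 0 0 0 0 -.76;-.6 0 0 0 0 0 -.76;-.75 0 0 0 0 0 -.76;-.9 0 0 0 0 0 -.76;-1.05 0 0 0 0 0 -.76;-1.2 0 0 0 0 0 -.76;-1.35 0 0 0 0 0 -.76;-1.45 0 0 0 0 0 -.76;-1.5 0 0 0 0 0 -.76;-1.5 0 0 0 0 0 -.76'; python3 to.py .012 .0284 .105
python3 - <<'E'
from station import capture
import cv2
import numpy as np
c=capture("side"); cv2.imwrite("pics/side8.png",cv2.resize(c["img"][200:360,220:420,::-1],None,fx=3.5,fy=3.5)); np.savez("side8.npz",**c)
c=capture("wrist"); cv2.imwrite("pics/wrist8.png",c["img"][:,:,::-1])
E
```

```text
time_s: 14.12
tcp_pos: [0.5168, 0.0648, 0.1058]
tool_rot: [[-0.998, 0.06, 0.001], [0.06, 0.998, 0.0], [-0.001, 0.0, -1.0]]
force: [-0.1, 0.7, 0.3]
grip_width: 0.118
t 14.125 rack [-0.0496  0.0287  0.1058] F [-0.08  0.66  0.3 ] grip 0.118
turn [0.001 0.004 0.002]
[0.012, 0.0284, 0.105] [-1.233 -0.007  0.017]
```

View pics/side8.png

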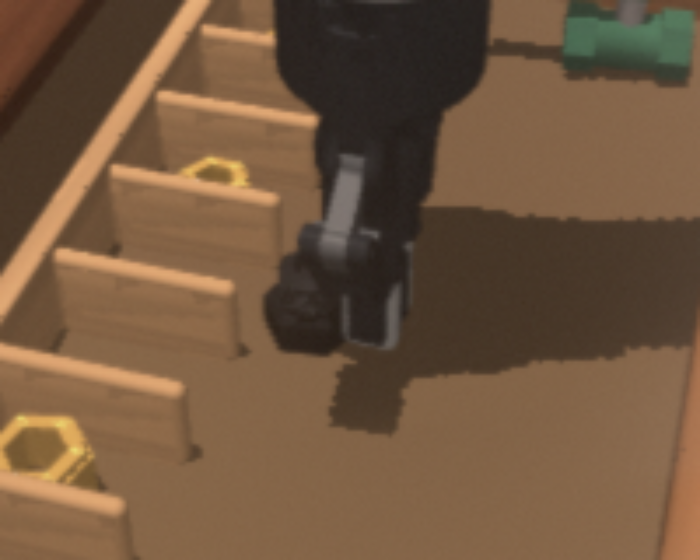

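View pics/wrist8.png

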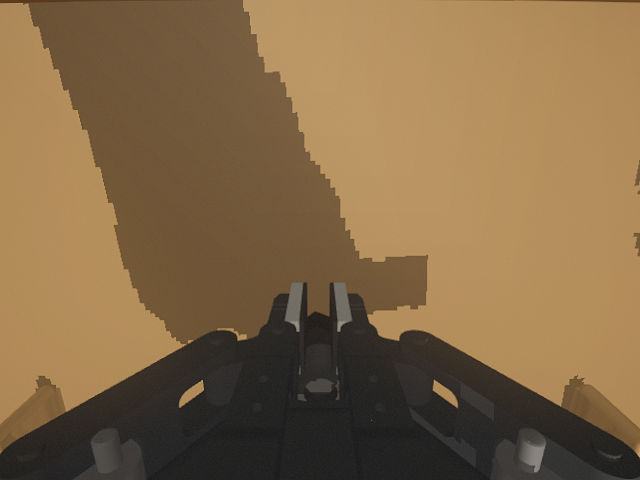

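The plug is nested and centred against the fork, upright, just short of the gap between dividers 3 and 4. I continue in.

```bash
python3 -m creep '-.1 0 0 0 0 0 -.76;-.25 0 0 0 0 0 -.76;-.4 0 0 0 0 0 -.76;-.55 0 0 0 0 0 -.76;-.7 0 0 0 0 0 -.76;-.85 0 0 0 0 0 -.76;-1 0 0 0 0 0 -.76;-1.1 0 0 0 0 0 -.76;-1.2 0 0 0 0 0 -.76;-1.25 0 0 0 0 0 -.76;-1.25 0 0 0 0 0 -.76'; python3 to.py 
python3 -m creep '.2 0 0 0 0 0 -.76;.6 0 0 0 0 0 -.76;1.2 0 0 0 0 0 -.76;1.2 0 -.8 0 0 0 -.76;1.2 0 -1.8 0 0 0 -.76;1.2 0 -2.5 0 0 0 -.76;1.2 0 -2.5 0 0 0 -.76'
python3 - <<'E'
from station import capture,ctrl
import cv2
import numpy as np
s=ctrl.get_state()
for n in("side","wrist","top"):
  c=capture(n); cv2.imwrite(f"pics/{n}9.png",c["img"][:,:,::-1]); np.savez(f"{n}9.npz",pos=s["tcp_pos"],rot=s["tool_rot"],**c)
E
```

```text
time_s: 15.6
tcp_pos: [0.5793, 0.0611, 0.1058]
tool_rot: [[-0.998, 0.06, 0.001], [0.06, 0.998, 0.0], [-0.001, 0.0, -1.0]]
force: [-1.3, -0.6, 0.1]
grip_width: 0.118
t 15.6 rack [0.0129 0.0288 0.1058] F [-1.27 -0.55  0.13] grip 0.118
turn [0.001 0.006 0.002]
time_s: 16.48
tcp_pos: [0.5202, 0.065, 0.2339]
tool_rot: [[-0.998, 0.06, 0.007], [0.06, 0.998, 0.002], [-0.007, 0.002, -1.0]]
force: [-0.4, -0.1, -0.7]
grip_width: 0.122
```

View pics/side9.png

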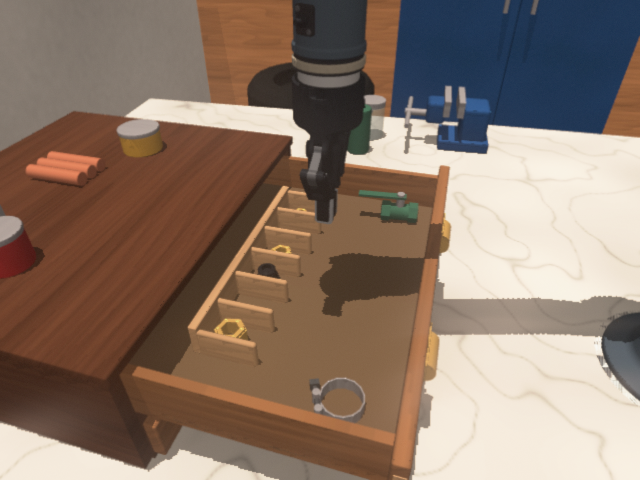

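View pics/wrist9.png

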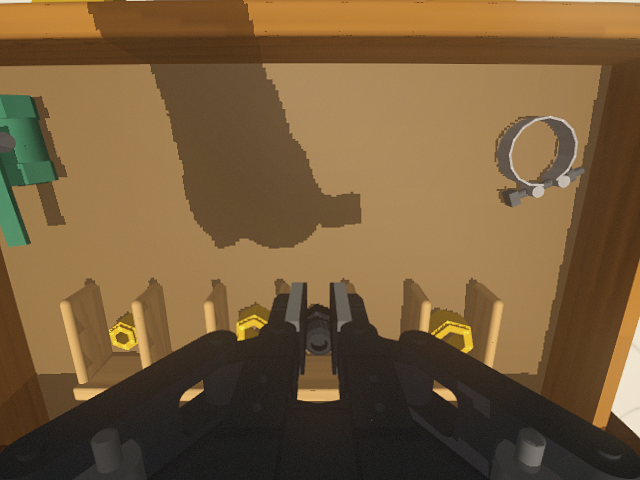

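View pics/top9.png

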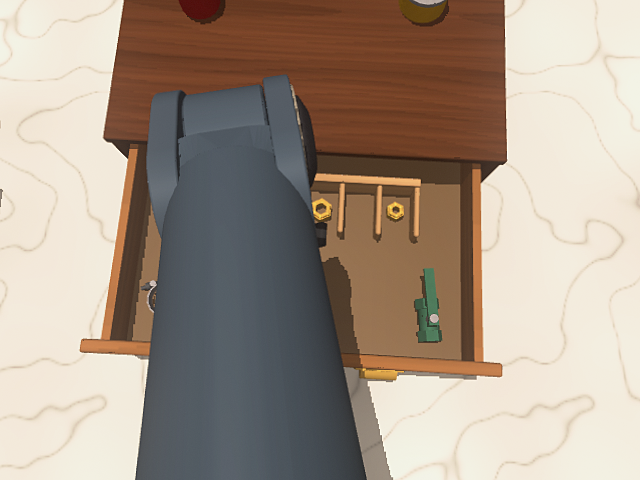

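The plug shows in the third gap at (268,272) in the side view, and the neighbours look undisturbed. I move the arm aside for a clear measurement from above.

```bash
python3 -m creep '0 1 -.5 0 0 0 -.76;0 2 -.8 0 0 0 -.76;0 3 -.8 0 0 0 -.76;.5 4 -.8 0 0 0 -.76;1 5 -.8 0 0 0 -.76;1.5 6 -.8 0 0 0 -.76;2 7 -.8 0 0 0 -.76;2 7.5 -.8 0 0 0 -.76;2 7.5 -.8 0 0 0 -.76;2 7.5 -.8 0 0 0 -.76'
python3 - <<'E'
from station import capture,ctrl
import cv2
from plug import *
c=capture("top"); t0=load("top0"); np.savez("top10.npz",**c)
cv2.imwrite("pics/top10.png",cv2.resize(c["img"][150:370,100:500,::-1],None,fx=2,fy=2))
D=cv2.absdiff(c["img"],t0["img"]).max(2)
for n,(x0,x1,y0,y1) in dict(nut1=(385,408,198,224),nut2=(308,334,196,224),nut3=(197,227,182,214),valve=(412,443,265,345),clamp=(140,190,268,320)).items():
    print(n,"maxdiff",D[y0:y1,x0:x1].max(),"n>40",(D[y0:y1,x0:x1]>40).sum())
b=blob(c,(272,300,185,230),62);rep("top",plane(c,[b],.115)[0])
E
python3 to.py
```

```text
time_s: 17.88
tcp_pos: [0.4422, 0.4432, 0.2695]
tool_rot: [[-0.998, 0.062, -0.001], [0.062, 0.998, -0.003], [0.001, -0.003, -1.0]]
force: [0.0, 0.2, -0.0]
grip_width: 0.121
nut1 maxdiff 3 n>40 0
nut2 maxdiff 4 n>40 0
nut3 maxdiff 4 n>40 0
valve maxdiff 4 n>40 0
clamp maxdiff 6 n>40 0
(274, 196, 23, 25) 375.0
top rack 0.0389 0.029
t 17.925 rack [-0.1468  0.4018  0.2699] F [-0.35 -0.86 -0.46] grip 0.123
turn [-0.015 -0.004 -0.015]
```

View pics/top10.png

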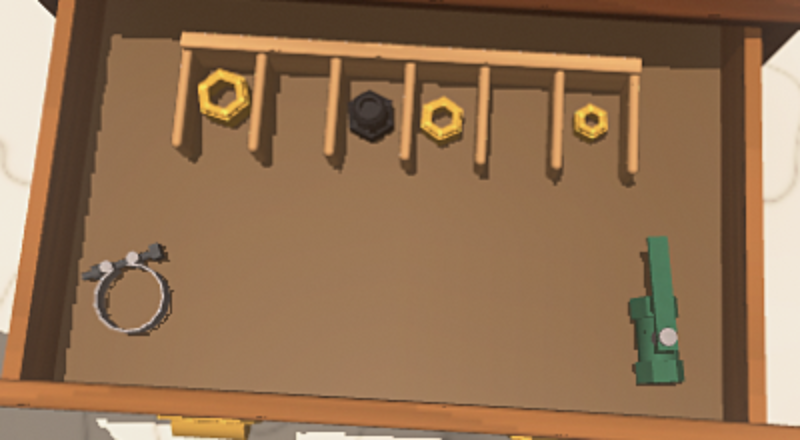

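The plug stands upright in the third gap at (371,116) in this crop. It is 39 mm behind the front line and 1 mm off the gap's middle, and nothing else has moved. Handing in.

```bash
python3 -c "
from station import ctrl
print(ctrl.hand_in())"
```

```text
the job is handed in; nothing more can be done
None
```

The plug is in the third gap and the job is handed in at about 18 s of the 58 s allowed; the hand-in gives no verdict.

- **Counting:** I touched dividers 1, 2 and 3 in order on their tops with the shut fingertips. The force readings were 7.2, 8.1 and 8.4 N, well above the 0.3 N needed.
- **Pushing:** I pushed the plug sideways along the drawer floor with one pad until it stood in front of the gap. Then I pushed it straight in with the two fingertips slightly apart. It was not gripped or lifted, and it stayed upright in every picture I took.
- **Last check:** In the final top view the plug's centre is about 39 mm behind the dividers' front ends and about 1 mm from the gap's middle. The picture areas around the nuts, valve and clamp match the first picture, so none of them moved. The arm stands clear at z = 0.27 m with no contact force.

No check failed or disagreed. The camera views agreed with each other to about 2 mm throughout.

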